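# Walk the card box home

### The arm

A 6-joint arm with a two-finger parallel gripper is mounted at the origin on the work surface. World frame = base frame: x ahead of the robot, y to its left, z up, the work surface at z = 0. Lengths are in mm, angles in degrees, forces in N, time in s.
With the tool pointing down it reaches from about 300 to 850 mm from the base axis. Payload 4.2 kg.
Tool frame: the origin (TCP) lies between the finger pads; the fingertips stand 25 mm ahead of it and the grasp point (between the pads) lies 6 mm ahead of it; x points along the fingers, y is the direction in which the jaws open and shut, and the axes are right-handed (so a half turn about x gives the same grasp; the last joint's range is limited). The gripper opens to 91 mm and grips with 3 to 60 N. Pads are 32 mm wide; open, the fingers measure 118 mm over their backs; the gripper's body (76 mm by 178 mm) begins 60 mm behind the grasp point.
Start: joints at [-71.906, 18.312, 89.639, -0, 72.044, -1.146], TCP at [189.48, -542.898, 238.976] pointing down, gripper open.
Joint ranges: [-177.97, 177.97], [-48.28, 115.42], [12.27, 149.76], [-77.06, 257.06], [2.81, 150.46], [-146.56, 146.56]. Speed limits (degrees/s): [147.25, 147.25, 180, 180, 180, 180].

### API

Orientations are given as [roll, pitch, yaw] about the fixed x, y, z axes, in that order (R = Rz(yaw) Ry(pitch) Rx(roll)).
In Python, from workcell import env gives the robot as it stands.
- The arm moves only by the tool jog_arm, never from a script. Its argument "plan" is one flat list of numbers, 4 for each row, row after row: the shift along the tool's x, y, z in cm, then the turn about the tool's x in units of 6 degrees (1.0 is 6 degrees). In form: [tx, ty, tz, turn, tx, ty, tz, turn, ...]. A call has 1 to 12 rows; each row shifts and turns the commanded pose from where the row before left it, along the tool's axes as they then stand; what a row does not reach is not made up. A row lasts 1/12 s, in which the tool goes at most 41.7 mm and 7.16 degrees, less where a joint would pass 70% of its speed; a pose out of reach is approached as far as the arm can. A call with a gripper value outside its range is refused whole. "claw" is the finger opening in cm, from 0 to 9.12, set as the call begins (left out, the last holds). The fingers move at their own pace and stop on an object; "newtons" is the grip in N (left out, the last holds). Time passes only in rows, so rows that do not move let the fingers close. It gives the time, the measured TCP pose, the force and the opening at its end, in the units of the state.
- env.state(): the state, without advancing time (a new reading comes with each control period).
- env.grab_frame(name): name is "scene" or "top"; returns the picture (480x640x3 uint8, red, green, blue); there is no depth.
- env.calibration(name): a dict with "vertical_fov" (degrees; the focal length in pixels is half the picture's height over the tangent of half this angle, whatever the lens; pixels are square), "cx", "cy" (the principal point, pixels), "k1" (the pictures are not rectified: a ray, as slopes to the right and down, at radius r is drawn at 1 + k1 r^2 times it, then the intrinsics apply), "origin" and "orientation" of the camera in the world. Camera axes: x right, y down, z forward; pixel columns grow to the right and rows downward; lengths in mm; the calibration is good to about 2 mm. A picture is of the moment at which its call begins. calibration takes no time and is no camera call.
- env.job_done(): hands the job in, once; it reports no verdict.
The state is a dict: "time_s": time; "qpos": joint angles; "qvel": joint speeds; "effort": joint torques, N m; "ee_pos": TCP position; "ee_rot": TCP orientation; "force": force on the tool from outside, world axes, zero at the start; "torque": the same for the moment, N m; "gripper_width": finger opening in mm.
Only numpy, scipy, OpenCV 4.12 (cv2) and the standard library are available. Lean on these libraries where they do the work, as an engineer would, in place of code of your own. Each camera call takes 0.05 s, during which the arm holds its last target.

### The job

Without lifting it, walk the heavy wide two-row card box away from the robot into its three-sided metal parking stop by pushing its two near corners in turn: first the corner on the robot's left until it leads the right one by about 3 cm, then the right corner until that one leads by about 3 cm, then the left again likewise, and so on. Finish with the box flush against the back of the stop, and leave the small one-row card box where it stands.

Things in the scene. Friction and masses are not known exactly. Their poses are not given: they have to be found in the camera images.
- card_box: Wide dark-wood box, two rows of cards, 120 (x) x 210 (y) x 70 mm high, 0.9 to 1.4 kg; slides under 5 to 15 N. Origin: centre of underside; x away from the robot, y to its left. Push the near face (x = -60 mm) about 30 mm above the desk; near corners at y = +105 (left), -105 (right). Pushed 80 mm off centre it pivots about its other side. Starts 100 to 120 mm short of home, nearly square.
- bay: Fixed parking stop of aluminium strip: back wall 270 mm wide and two side cheeks, 45 mm high, 6 mm thick, open to the robot, no floor. Origin, on the desk: where the centre of the wide box's underside is when home. x points from the mouth to the back wall, y to the robot's left. Inner faces: back at x = +61 mm, cheeks at y = +129 and -129 mm, from x = 2 mm to the back.
- left_corner (a point): Lower near left corner of the wide box (x = -60, y = +105, z = 0 mm in its frame). Its x axis points level out along the corner's bisector, 135 degrees counter-clockwise (from above) from the box's x axis: as lines, 45 degrees from the stop's x axis when square, more when the left corner leads, less when the right leads.
- small_box: Bystander: small dark-wood box with a single row of cards, 120 (x) x 112 (y) x 70 mm high, 0.7 kg, standing to one side of the stop. Origin: centre of its underside. Not to be disturbed.
Not all that is in view belongs to the job. What is shaped like the card_box but blue, red or yellow is not meant.

How it is judged:
By the outcome, as a careful person would: the job done as asked, in the order asked, and still so for the second after the job is handed in, with the robot touching nothing.
It also fails if it takes over 58 s, if anything falls off the work surface, if the arm or the gripper's body presses on something with over 40 N, if the wrist force passes 120 N, or if a joint passes its speed limit or range.

## Working session

There is one attempt and no reset: what is moved stays moved. The work goes in short steps, Python scripts to look and compute and a tool call to move; the robot and the scene stay as the last step left them, time stands still between calls to the robot, and variables do not carry over. Pictures are saved under pics/ and viewed, and the job is handed in when it is done.

Besides the shell and the picture viewer there is one more tool, called after "Request:" in YAML: its name, and indented under it one key for each argument. jog_arm: Moves the arm, as the interface text tells. Its arguments: {"type":"object","properties":{"plan":{"type":"array"},"claw":{"type":"number"},"newtons":{"type":"number"}},"required":["plan"]}

```bash
ls; mkdir -p pics; python3 - <<'E'
from workcell import env
import cv2
for n in ("scene","top"):
    im=env.grab_frame(n); cv2.imwrite(f"pics/{n}0.png",im[:,:,::-1]); print(n,env.calibration(n))
print(env.state())
E
```

```text
pics
scene {'vertical_fov': 52.81433496433898, 'cx': 309.62481072631186, 'cy': 241.13352953134998, 'k1': -0.11327322973721198, 'origin': array([961.59346195, 482.53504106, 619.90441051]), 'orientation': array([-128.17789143,   -1.34687692,  139.0029858 ])}
top {'vertical_fov': 57.99953797014294, 'cx': 312.95916848666167, 'cy': 240.83453463057563, 'k1': 0.011071523196568941, 'origin': array([285.36862032, -52.56922204, 968.29370773]), 'orientation': array([-168.46209096,   -0.35251597,  -93.10091757])}
{'time_s': 0.1, 'qpos': array([-7.19062274e+01,  1.83463623e+01,  8.96992586e+01, -1.77090840e-03,
        7.20443104e+01, -1.14520250e+00]), 'qvel': array([-0.00569191, -0.07648877, -0.16350434,  0.00041998,  0.00823263,
       -0.00780663]), 'effort': array([-5.47823674e-04, -4.13333845e+01, -2.32510239e+01,  7.27976183e-02,
        4.21557063e-02, -5.80394544e-05]), 'ee_pos': array([ 189.33734015, -542.49269266,  238.22159365]), 'ee_rot': array([-90.0725694 ,  89.91005295, 109.16695298]), 'force': array([ 0.52656952, -0.03136145,  0.51740875]), 'torque': array([-0.04417152, -0.02446666,  0.04159448]), 'gripper_width': 91.19578421603708}
```

View pics/scene0.png

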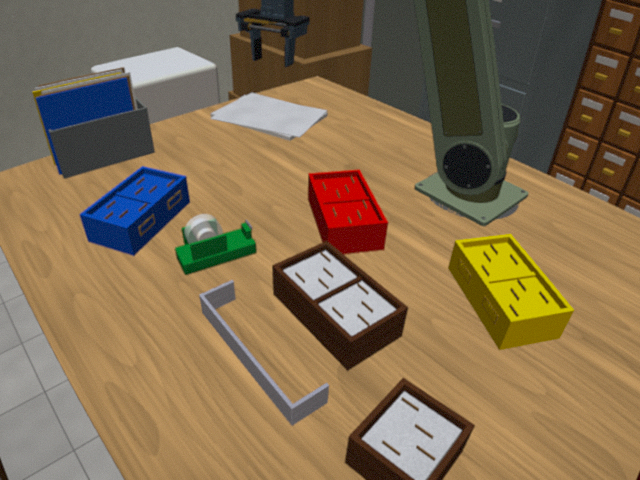

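View pics/top0.png

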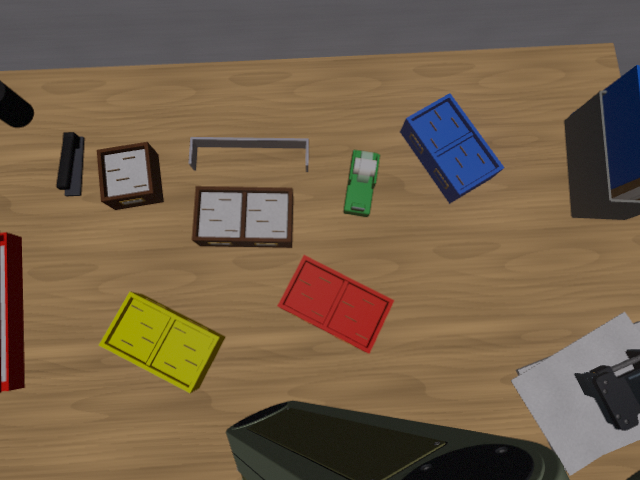

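The top view shows the wide dark box at about (243,215). The stop's back strip runs from (190,139) to (308,139) and opens downward in the picture, toward the robot. The small dark box is at (128,175), and the red and yellow boxes sit nearer the robot. Next I'll measure these.

```bash
cat > h.py <<'E'
from workcell import env
import numpy as np, cv2
from scipy.spatial.transform import Rotation as R
def cam(n):
    c=env.calibration(n); f=240/np.tan(np.radians(c["vertical_fov"]/2))
    return c,f,R.from_euler('xyz',c["orientation"],degrees=True).as_matrix()
def ray(n,uv,z):
    c,f,M=cam(n); uv=np.atleast_2d(np.array(uv,float))
    d=(uv-[c["cx"],c["cy"]])/f; s=d.copy()
    for _ in range(20): s=d/(1+c["k1"]*(s**2).sum(1,keepdims=True))
    w=np.c_[s,np.ones(len(s))]@M.T; o=np.array(c["origin"])
    return o+w*((z-o[2])/w[:,2])[:,None]
def proj(n,P):
    c,f,M=cam(n); q=(np.atleast_2d(P)-c["origin"])@M; s=q[:,:2]/q[:,2:]
    return s*(1+c["k1"]*(s**2).sum(1,keepdims=True))*f+[c["cx"],c["cy"]]
def brown(im):
    h=cv2.cvtColor(im,cv2.COLOR_RGB2HSV)
    return ((h[...,2]<95)&(h[...,1]>90)&((h[...,0]<20)|(h[...,0]>170))).astype(np.uint8)*255
def white(im):
    h=cv2.cvtColor(im,cv2.COLOR_RGB2HSV)
    return ((h[...,2]>150)&(h[...,1]<40)).astype(np.uint8)*255
E
python3 - <<'E'
from h import *
im=cv2.imread("pics/top0.png")[:,:,::-1].copy()
for nm,m in (("brown",brown(im)),("white",white(im))):
    cs,_=cv2.findContours(m,cv2.RETR_EXTERNAL,cv2.CHAIN_APPROX_NONE)
    for c in cs:
        if cv2.contourArea(c)>400: print(nm,cv2.contourArea(c),cv2.boundingRect(c),cv2.minAreaRect(c))
c=im[120:260,90:320,::-1]; cv2.imwrite("pics/crop0.png",cv2.resize(c,None,fx=3.4,fy=3.4,interpolation=cv2.INTER_CUBIC))
E
```

```text
brown 2214.0 (7, 233, 18, 158) ((15.01816177368164, 311.3627624511719), (157.02838134765625, 15.785977363586426), 88.7939453125)
brown 5760.5 (192, 186, 102, 62) ((242.5580291748047, 216.75103759765625), (100.41255950927734, 59.97257614135742), 1.023030161857605)
brown 3613.0 (97, 142, 67, 68) ((129.28463745117188, 175.77694702148438), (63.629817962646484, 62.38947296142578), 82.87498474121094)
white 738.5 (538, 410, 47, 64) ((562.4783935546875, 439.1537170410156), (67.95445251464844, 24.56063461303711), 57.38076400756836)
white 401.5 (571, 388, 26, 55) ((584.0379638671875, 415.4478454589844), (22.51123809814453, 53.78791427612305), 5.079607963562012)
white 664.5 (513, 375, 39, 45) ((535.0718994140625, 392.844970703125), (45.60317611694336, 26.451740264892578), 58.570438385009766)
white 591.0 (559, 335, 56, 40) ((586.7646484375, 359.941162109375), (37.74589920043945, 49.24320983886719), 40.601295471191406)
white 737.0 (200, 194, 41, 42) ((220.0, 214.5), (41.0, 40.0), 90.0)
white 1085.0 (105, 151, 43, 45) ((125.76924133300781, 172.65383911132812), (40.18724822998047, 40.80742645263672), 82.87498474121094)
```

View pics/crop0.png

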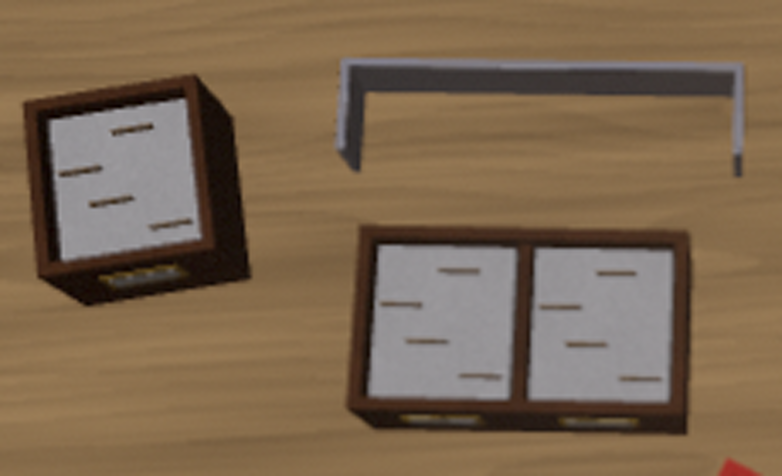

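```bash
python3 - <<'E'
from h import *
def C(p): return (np.array(p)+.5)/3.4-.5+[90,120]
p=lambda l,z:ray("top",C(l),z)
b=p([(361,226),(690,233),(687,412),(349,408)],70); print("box FL FR NR NL\n",b.round(1)); 
print(np.linalg.norm(b-np.roll(b,-1,0),axis=1).round(1), b.mean(0), np.degrees(np.arctan2(*( (b[3]-b[2])[[0,1]]*[-1,1]))),np.degrees(np.arctan2(*((b[0]-b[1])[[0,1]]*[-1,1]))))
w=p([(365,93),(735,97)],0); print("bay inner floor",w.round(1),np.linalg.norm(w[0]-w[1]))
w=p([(342,60),(745,65)],45); print("bay outer top",w.round(1),np.linalg.norm(w[0]-w[1]))
s=p([(24,101),(195,76),(213,246),(38,277)],70);print("small",s.round(1))
# scene view check of box corners & bay
print(proj("scene",b).round(0)); print(proj("scene",w).round(0))
# red nearest & tape
print("red top",ray("top",[(308,258),(393,298)],70).round(0), "yellow",ray("top",[(132,293),(222,338)],70).round(0),"tape",ray("top",[(345,213),(350,152)],30).round(0))
E
```

```text
box FL FR NR NL
 [[602.5 179.   70. ]
 [587.  -30.2  70. ]
 [470.6 -23.1  70. ]
 [484.2 186.5  70. ]]
[209.7 116.6 210.  118.5] [536.06702094  78.06096705  70.        ] -3.72120170356024 -4.233196941891642
bay inner floor [[724.7 194.1   0. ]
 [708.6 -64.4   0. ]] 259.0615948174805
bay outer top [[728.7 198.   45. ]
 [711.5 -71.7  45. ]] 270.2757044219199
small [[698.3 395.6  70. ]
 [710.2 286.3  70. ]
 [593.9 272.5  70. ]
 [579.1 381.7  70. ]]
[[350. 341.]
 [271. 264.]
 [324. 240.]
 [406. 306.]]
[[292. 407.]
 [198. 294.]]
red top [[ 432.  -56.   70.]
 [ 339. -226.   70.]] yellow [[378. 310.  70.]
 [278. 126.  70.]] tape [[ 536. -144.   30.]
 [ 681. -165.   30.]]
```

```bash
cat >> h.py <<'E'
# bay frame from measurement
BY=np.radians(-3.6); BX=np.array([np.cos(BY),np.sin(BY)]); BYv=np.array([-np.sin(BY),np.cos(BY)])
HOME=np.array([715.5,64.])-61*BX
def tobay(P): d=np.atleast_2d(P)[:,:2]-HOME; return np.c_[d@BX,d@BYv]
def tow(b): b=np.atleast_2d(b); return HOME+b[:,:1]*BX+b[:,1:2]*BYv
def tool():
    s=env.state(); return s,R.from_euler('xyz',s["ee_rot"],degrees=True).as_matrix()
E
python3 - <<'E'
from h import *
s,M=tool(); print(M.round(3)); print(HOME)
b=ray("top",(np.array([(361,226),(690,233),(687,412),(349,408)])+.5)/3.4-.5+[90,120],70)
print(tobay(b).round(1), tobay(b).mean(0))
print("tcp bay",tobay(s["ee_pos"]))
rl=ray("top",[(308,258),(279,308)],70); print("red bay",tobay(rl).round())
yaw_t=np.degrees(np.arctan2(M[1,1],M[0,1])); print("tool y heading",yaw_t,"bay y heading",90-3.6)
E
```

```text
[[-0.001  0.33  -0.944]
 [ 0.001 -0.944 -0.33 ]
 [-1.    -0.002 -0.   ]]
[654.62036957  67.83022169]
[[ -59.   107.7]
 [ -61.3 -102. ]
 [-178.  -102.3]
 [-177.5  107.7]] [-118.96180449    2.76653096]
tcp bay [[-426.04240677 -638.33394464]]
red bay [[-214. -137.]
 [-319.  -79.]]
tool y heading -70.76047753148387 bay y heading 86.4
```

Request:
jog_arm:
  plan: [0,0,0,0.95,0,0,0,0.95,0,0,0,0.95,0,0,0,0.95,0,-3.5,-1,0,0,-3.5,-1,0,0,-3.5,-1,0,0,-3.5,-1,0,0,-3.5,-1,0,0,-3.5,-1,0,0,-3.5,-1,0,0,-3.5,-1,0]
  claw: 0
  newtons: 20

```text
time_s: 1.1
ee_pos: [286.6, -266.6, 238.7]
ee_rot: [-65.0, 90.0, 111.4]
force: [0.2, -0.0, 0.9]
gripper_width: 13.6
```

```bash
python3 - <<'E'
from h import *
s,M=tool(); print(s["time_s"],s["ee_pos"],tobay(s["ee_pos"]),np.degrees(np.arctan2(M[1,1],M[0,1])),s["gripper_width"],s["qpos"].round(1))
E
```

```text
1.1 [ 286.63731643 -266.5617898   238.71017036] [[-346.26027451 -356.83801233]] -93.60415543132558 13.631437706746398 [-44.6   1.5 110.9   0.   67.6  49. ]
```

Request:
jog_arm:
  plan: [0,-3.7,-1,0,0,-3.7,-1,0,0,-3.7,-1,0,0,-3.7,-1,0,0,-3.7,-1,0,0,-3.7,-1,0,0,-3.7,-1,0,0,-3.7,-1,0,0,-3.7,-1,0,0,-3.7,-1,0,0,-3.7,-1,0,0,-3.7,-1,0]

```text
time_s: 2.1
ee_pos: [434.0, 169.3, 238.7]
ee_rot: [57.7, 90.0, -125.8]
force: [1.2, -0.1, 0.3]
gripper_width: 0.6
```

```bash
python3 - <<'E'
from h import *
s,M=tool(); print(s["time_s"],s["ee_pos"],tobay(s["ee_pos"]),np.degrees(np.arctan2(M[1,1],M[0,1])),s["gripper_width"],s["qpos"].round(1))
im=env.grab_frame("top"); cv2.imwrite("pics/top1.png",im[:,:,::-1])
im=env.grab_frame("scene"); cv2.imwrite("pics/scene1.png",im[:,:,::-1])
E
```

```text
2.1 [433.95258857 169.29273298 238.66297658] [[-226.60322733   87.40645359]] -93.51746664771971 0.5752163023532305 [ 19.9   8.5 103.   -0.   68.5 113.4]
```

View pics/top1.png

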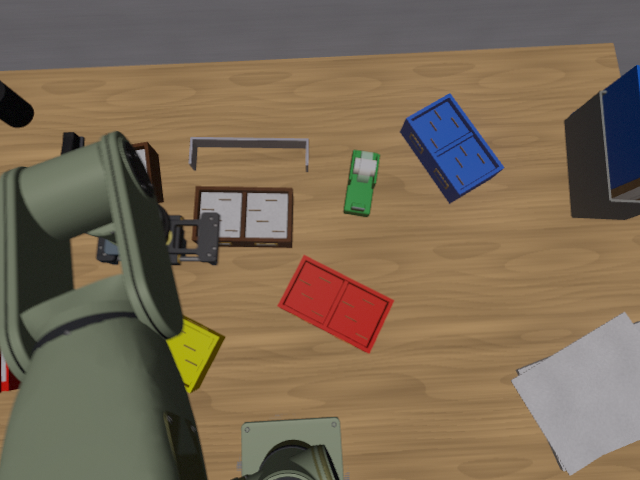

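View pics/scene1.png

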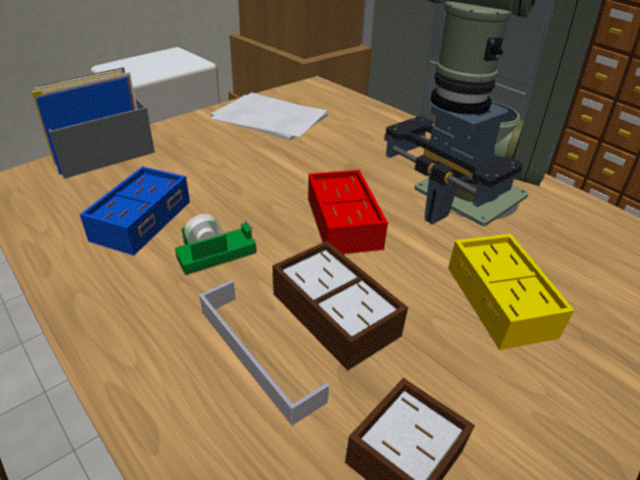

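Request:
jog_arm:
  plan: [4,0,0,0,4,0,0,0,4,0,0,0,4,0,0,0,4,0,0,0,0,0,-0.6,0,0,0,-0.6,0,0,0,-0.6,0,0,0,-0.6,0,0,0,-0.6,0,0,0,-0.6,0,0,0,-0.6,0]

```text
time_s: 3.2
ee_pos: [475.7, 164.9, 40.4]
ee_rot: [-42.8, 89.9, 133.6]
force: [-4.8, 2.8, 2.7]
gripper_width: 0.5
```

```bash
cat >> h.py <<'E'
def filled(n,im):
    m=brown(im)|white(im)
    m=cv2.morphologyEx(m,cv2.MORPH_OPEN,np.ones((3,3)));
    lo=(235,215,445,400) if n=="scene" else (165,120,330,270)
    z=np.zeros_like(m); a,b,c,d=lo; z[b:d,a:c]=m[b:d,a:c]
    return z
def look(tag,save=True):
    s,M=tool(); out={}
    print("t",round(s["time_s"],2),"tcp bay",tobay(s["ee_pos"]).round(1)[0],"z",round(s["ee_pos"][2],1),"F",s["force"].round(1))
    for n in ("scene","top"):
        im=env.grab_frame(n)
        if save: cv2.imwrite(f"pics/{n}_{tag}.png",im[:,:,::-1])
        out[n]=im
    return out
E
python3 - <<'E'
from h import *
o=look("a")
for n in o:
    m=filled(n,o[n]); cs,_=cv2.findContours(m,cv2.RETR_EXTERNAL,cv2.CHAIN_APPROX_NONE)
    c=max(cs,key=cv2.contourArea); h=cv2.convexHull(c)
    print(n,cv2.contourArea(c),cv2.approxPolyDP(h,4,True)[:,0].tolist())
    v=o[n][:,:,::-1].copy(); cv2.drawContours(v,[h],-1,(0,255,0),1); cv2.imwrite(f"pics/hull_{n}_a.png",v)
a=cv2.imread("pics/hull_scene_a.png")[190:430,180:480]; b=cv2.imread("pics/hull_top_a.png")[100:300,70:330]
b=cv2.resize(b,(int(260*1.2),240)); cv2.imwrite("pics/hull_a.png",cv2.resize(np.hstack([a,b]),None,fx=1.3,fy=1.3))
E
```

```text
t 3.2 tcp bay [-184.7   85.7] z 40.4 F [-4.8  2.8  2.7]
scene 9871.5 [[314, 215], [322, 215], [401, 310], [393, 341], [340, 370], [271, 287], [271, 264]]
top 3062.0 [[200, 180], [294, 188], [291, 246], [241, 242], [200, 198]]
```

View pics/hull_a.png

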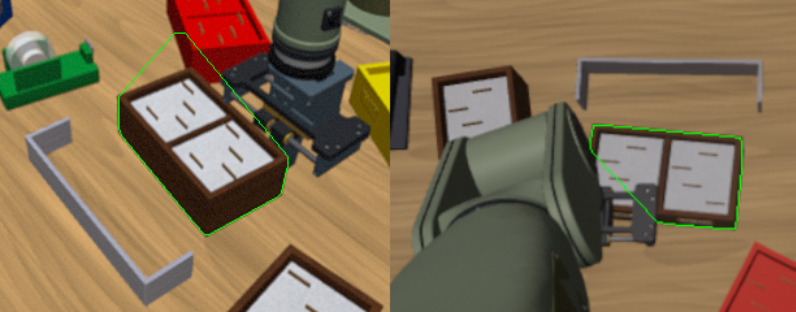

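```bash
cat >> h.py <<'E'
def meas(im,verbose=True):
    m=cv2.morphologyEx(brown(im),cv2.MORPH_CLOSE,np.ones((3,3))); 
    sub=np.zeros_like(m); sub[120:262,175:330]=(m|white(im))[120:262,175:330]
    k,lab,st,ce=cv2.connectedComponentsWithStats(sub); 
    i=1+np.argmax(st[1:,4]); b=lab==i
    cols=np.where(b.any(0))[0]; top=b.argmax(0)
    xr=cols.max()
    use=cols[(cols>xr-85)&(cols<xr-6)]
    P=np.c_[use,top[use]].astype(float)
    for _ in range(4):
        a=np.polyfit(P[:,0],P[:,1],1); r=P[:,1]-np.polyval(a,P[:,0]); P=P[abs(r)<max(1.0,1.5*r.std())]
    # right extent within 6..20 rows under the edge
    y0=np.polyval(a,xr)
    rr=[np.where(b[int(y)])[0].max() for y in np.arange(y0+4,y0+20)]
    e=np.median(rr)+.5
    pts=np.array([[P[:,0].min(),np.polyval(a,P[:,0].min())-.5],[e,np.polyval(a,e)-.5]])
    w=tobay(ray("top",pts,70)); d=w[0]-w[1]; d/=np.linalg.norm(d)
    FR=w[1]; FL=FR+210*d; n=np.array([d[1],-d[0]])  # box x axis
    c=FR+105*d-60*n
    print("n",len(P),"FL",FL.round(1),"FR",FR.round(1),"lead L-R %.1f"%(FL[0]-FR[0]),"centre",c.round(1),
          "near L",(FL-120*n).round(1),"near R",(FR-120*n).round(1))
    return FL,FR,c
E
python3 - <<'E'
from h import *
for f in ("top0","top1","top_a"): meas(cv2.imread(f"pics/{f}.png")[:,:,::-1].copy())
p=ray("scene",[(340,370),(271,287),(393,341)],0); print("scene floor FL FR NL",tobay(p).round(1))
E
```

```text
n 78 FL [-58.6 107.1] FR [ -60.3 -102.9] lead L-R 1.7 centre [-119.4    2.5] near L [-178.6  108. ] near R [-180.3 -102. ]
n 78 FL [-58.9 108.1] FR [ -60.8 -101.8] lead L-R 1.8 centre [-119.9    3.7] near L [-178.9  109.2] near R [-180.8 -100.8]
n 31 FL [-57.2 116. ] FR [-72.9 -93.4] lead L-R 15.7 centre [-124.9   15.8] near L [-176.9  125. ] near R [-192.6  -84.5]
scene floor FL FR NL [[ -50.9  102.1]
 [ -68.7 -117.1]
 [-159.7  110. ]]
```

```bash
python3 - <<'E'
from h import *
im=cv2.imread("pics/top_a.png")[:,:,::-1].copy()
m=brown(im)|white(im)
v=np.hstack([im[120:260,170:330,::-1],cv2.cvtColor(m,cv2.COLOR_GRAY2BGR)[120:260,170:330]])
cv2.imwrite("pics/dbg.png",cv2.resize(v,None,fx=2.5,fy=2.5,interpolation=cv2.INTER_NEAREST))
E
```

```text
(no output)
```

View pics/dbg.png

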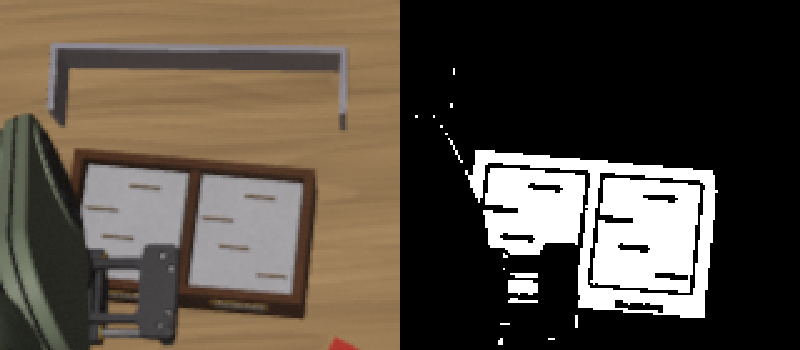

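```bash
sed -i 's/^    m=cv2.morphologyEx(brown(im),cv2.MORPH_CLOSE,np.ones((3,3))); $/    m=cv2.morphologyEx(cv2.morphologyEx(brown(im)|white(im),cv2.MORPH_OPEN,np.ones((2,2))),cv2.MORPH_CLOSE,np.ones((5,5)))/; s/=(m|white(im))\[120/=m[120/; s/xr-85)/xr-92)/' h.py
python3 - <<'E'
from h import *
for f in ("top0","top1","top_a"): meas(cv2.imread(f"pics/{f}.png")[:,:,::-1].copy())
E
```

```text
n 85 FL [-61.2 104.9] FR [ -62.4 -105.1] lead L-R 1.2 centre [-121.8    0.2] near L [-181.2  105.5] near R [-182.4 -104.4]
n 85 FL [-61.4 105.9] FR [ -62.9 -104.1] lead L-R 1.5 centre [-122.1    1.4] near L [-181.4  106.8] near R [-182.9 -103.2]
n 85 FL [-45.6  98.7] FR [ -62.8 -110.6] lead L-R 17.2 centre [-114.   -1.] near L [-165.2  108.6] near R [-182.4 -100.7]
```

Request:
jog_arm:
  plan: [0,0,-0.4,0,0,0,-0.4,0,0,0,-0.4,0]

```text
time_s: 3.55
ee_pos: [487.0, 164.2, 39.6]
ee_rot: [-7.4, 89.9, 169.0]
force: [-5.2, 2.9, 3.6]
gripper_width: 0.7
```

```bash
sed -i 's/np.ones((2,2))/np.ones((3,3))/' h.py
python3 - <<'E'
from h import *
for f in ("top0","top_a"): meas(cv2.imread(f"pics/{f}.png")[:,:,::-1].copy())
o=look("b"); meas(o["top"])
E
```

```text
n 85 FL [-58.9 107.1] FR [ -60.1 -102.9] lead L-R 1.2 centre [-119.5    2.4] near L [-178.9  107.8] near R [-180.1 -102.2]
n 85 FL [-43.3 100.9] FR [ -60.6 -108.4] lead L-R 17.2 centre [-111.8    1.2] near L [-162.9  110.8] near R [-180.2  -98.5]
t 3.55 tcp bay [-173.3   85.6] z 39.6 F [-5.2  2.9  3.6]
n 85 FL [-31.1  94.1] FR [ -60.7 -113.8] lead L-R 29.6 centre [-105.3   -1.4] near L [-149.9  111. ] near R [-179.5  -96.9]
```

Request:
jog_arm:
  plan: [0,0,4,0,0,4,0,0,0,4,0,0,0,4,0,0,0,4,0,0,0,0,-0.8,0,0,0,-0.8,0,0,0,-0.8,0,0,0,-0.8,0,0,0,-0.8,0,0,0,-0.8,0,0,0,-0.8,0]

```text
time_s: 4.65
ee_pos: [494.3, 4.0, 38.6]
ee_rot: [16.7, 89.9, -166.7]
force: [-3.9, -1.9, 0.9]
gripper_width: 0.6
```

```bash
python3 - <<'E'
from h import *
o=look("c"); meas(o["top"])
E
```

```text
t 4.65 tcp bay [-156.   -73.8] z 38.6 F [-3.9 -1.9  0.9]
n 19 FL [-43.9 278.3] FR [-26.2  69. ] lead L-R -17.7 centre [-94.8 168.6] near L [-163.5  268.2] near R [-145.8   58.9]
```

```bash
python3 - <<'E'
import cv2,numpy as np
a=cv2.imread("pics/top_c.png");b=cv2.imread("pics/scene_c.png")
cv2.imwrite("pics/c2.png",np.hstack([cv2.resize(a[100:280,150:350],(400,360)),cv2.resize(b[200:400,220:440],(396,360))]))
E
```

```text
(no output)
```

View pics/c2.png

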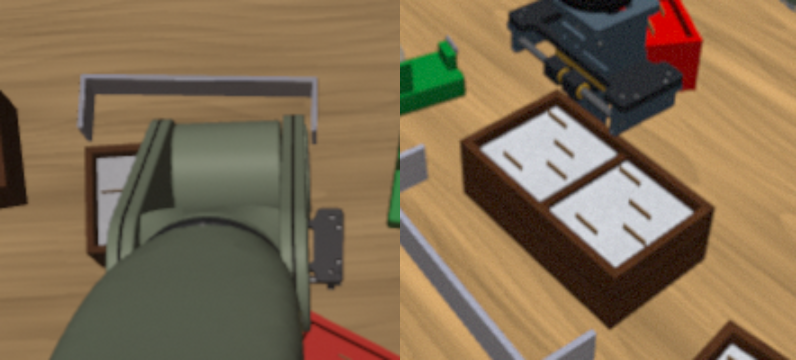

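```bash
cat >> h.py <<'E'
def whitequad(im,roi=(235,215,445,420)):
    m=white(im); a,b,c,d=roi; z=np.zeros_like(m); z[b:d,a:c]=m[b:d,a:c]
    k,lab,st,ce=cv2.connectedComponentsWithStats(z)
    g=np.zeros_like(m)
    for i in range(1,k):
        if st[i,4]>150: g[lab==i]=255
    g=cv2.morphologyEx(g,cv2.MORPH_CLOSE,np.ones((15,15)))
    cs,_=cv2.findContours(g,cv2.RETR_EXTERNAL,cv2.CHAIN_APPROX_NONE); c=max(cs,key=cv2.contourArea)[:,0].astype(float)
    FL=c[c[:,1].argmax()]; FR=c[c[:,0].argmin()]; NL=c[c[:,0].argmax()]
    def fit(p,q):
        d=(q-p); L=np.linalg.norm(d); d/=L; n=np.array([-d[1],d[0]])
        t=(c-p)@d; e=(c-p)@n; k=(abs(e)<3)&(t>6)&(t<L-6); P=c[k]
        for _ in range(3):
            vx=cv2.fitLine(P.astype(np.float32),cv2.DIST_HUBER,0,.01,.01)[:,0]
            r=abs((P-vx[2:])@np.array([-vx[1],vx[0]])); P=P[r<1.2]
        return vx[2:],vx[:2],len(P)
    l1=fit(FR,FL); l2=fit(FL,NL)
    A=np.c_[l1[1],-l2[1]]; t=np.linalg.solve(A,l2[0]-l1[0]); X=l1[0]+t[0]*l1[1]
    far=l1[0]+l1[1]*((FR-l1[0])@l1[1])
    return X,far,l1[2],l2[2]
def smeas(im,rim=(8.,8.)):
    X,F,n1,n2=whitequad(im); w=tobay(ray("scene",[X,F],70)); d=w[0]-w[1]; d/=np.linalg.norm(d); n=np.array([d[1],-d[0]])
    FL=w[0]+rim[0]*n+rim[1]*d; FR=FL-210*d
    print("S n",n1,n2,"FL",FL.round(1),"FR",FR.round(1),"lead L-R %.1f"%(FL[0]-FR[0]),"near L",(FL-120*n).round(1),"near R",(FR-120*n).round(1))
E
python3 - <<'E'
from h import *
for f in ("0","1","_a","_b","_c"):
    smeas(cv2.imread(f"pics/scene{f}.png")[:,:,::-1].copy())
    if f!="_c": meas(cv2.imread(f"pics/top{f}.png")[:,:,::-1].copy())
E
```

```text
S n 55 34 FL [-59.2 108.3] FR [ -62.3 -101.7] lead L-R 3.1 near L [-179.2  110.1] near R [-182.3  -99.9]
n 85 FL [-58.9 107.1] FR [ -60.1 -102.9] lead L-R 1.2 centre [-119.5    2.4] near L [-178.9  107.8] near R [-180.1 -102.2]
S n 57 31 FL [-59.5 109.1] FR [ -62.  -100.9] lead L-R 2.5 near L [-179.5  110.5] near R [-181.9  -99.4]
n 85 FL [-59.1 108.1] FR [ -60.7 -101.8] lead L-R 1.5 centre [-119.9    3.6] near L [-179.1  109. ] near R [-180.7 -101. ]
S n 54 35 FL [-45.9 102.3] FR [ -61.4 -107.1] lead L-R 15.5 near L [-165.5  111.2] near R [-181.   -98.2]
n 85 FL [-43.3 100.9] FR [ -60.6 -108.4] lead L-R 17.2 centre [-111.8    1.2] near L [-162.9  110.8] near R [-180.2  -98.5]
S n 57 40 FL [-32.9  94.8] FR [ -61.5 -113.2] lead L-R 28.7 near L [-151.7  111.2] near R [-180.4  -96.8]
n 85 FL [-31.1  94.1] FR [ -60.7 -113.8] lead L-R 29.6 centre [-105.3   -1.4] near L [-149.9  111. ] near R [-179.5  -96.9]
S n 61 33 FL [-30.6 116.8] FR [-17.5 -92.8] lead L-R -13.2 near L [-150.4  109.3] near R [-137.2 -100.3]
```

Request:
jog_arm:
  plan: [0,0,-0.5,0,0,0,-0.5,0,0,0,-0.5,0]

```text
time_s: 5.0
ee_pos: [508.0, 2.4, 38.9]
ee_rot: [12.0, 89.8, -171.5]
force: [-4.5, -2.6, 2.0]
gripper_width: 0.5
```

```bash
python3 - <<'E'
from h import *
o=look("d"); smeas(o["scene"])
E
```

```text
t 5.0 tcp bay [-142.3  -74.5] z 38.9 F [-4.5 -2.6  2. ]
S n 68 30 FL [-30.7 123.8] FR [ -1.7 -84.2] lead L-R -29.0 near L [-149.5  107.2] near R [-120.5 -100.8]
```

Request:
jog_arm:
  plan: [0,0,4,0,0,-4.1,0,0,0,-4.1,0,0,0,-4.1,0,0,0,-4.1,0,0,0,0.1,-0.85,0,0,0.1,-0.85,0,0,0.1,-0.85,0,0,0.1,-0.85,0,0,0.1,-0.85,0,0,0.1,-0.85,0,0,0.1,-0.85,0]

```text
time_s: 6.1
ee_pos: [538.8, 156.6, 38.7]
ee_rot: [3.2, 89.9, 179.5]
force: [-3.1, 2.3, -1.6]
gripper_width: 0.4
```

```bash
python3 - <<'E'
from h import *
o=look("e"); smeas(o["scene"]); meas(o["top"])
E
```

```text
t 6.1 tcp bay [-121.2   81.3] z 38.7 F [-3.1  2.3 -1.6]
S n 58 41 FL [ 17.8 101.1] FR [   3.2 -108.4] lead L-R 14.5 near L [-101.9  109.4] near R [-116.5 -100.1]
n 85 FL [21.2 99.8] FR [   3.9 -109.5] lead L-R 17.3 centre [-47.2   0.1] near L [-98.4 109.7] near R [-115.7  -99.6]
```

Request:
jog_arm:
  plan: [0,0,-0.4,0,0,0,-0.4,0,0,0,-0.4,0]

```text
time_s: 6.45
ee_pos: [549.2, 157.0, 39.0]
ee_rot: [3.0, 89.9, 179.4]
force: [-5.0, 2.1, 3.1]
gripper_width: 0.4
```

```bash
python3 - <<'E'
from h import *
o=look("f"); smeas(o["scene"]); meas(o["top"])
E
```

```text
t 6.45 tcp bay [-110.8   82.4] z 39.0 F [-5.   2.1  3.1]
S n 63 43 FL [30. 95.] FR [   3.1 -113.3] lead L-R 26.9 near L [-89.  110.3] near R [-115.9  -98. ]
n 83 FL [32.1 94.1] FR [   3.4 -113.9] lead L-R 28.7 centre [-41.7  -1.7] near L [-86.8 110.5] near R [-115.5  -97.5]
```

Request:
jog_arm:
  plan: [0,0,4,0,0,3.9,0,0,0,3.9,0,0,0,3.9,0,0,0,3.9,0,0,0,0.1,-0.8,0,0,0.1,-0.8,0,0,0.1,-0.8,0,0,0.1,-0.8,0,0,0.1,-0.8,0,0,0.1,-0.8,0,0,0.1,-0.8,0]

```text
time_s: 7.55
ee_pos: [556.5, -5.9, 38.6]
ee_rot: [10.9, 89.9, -172.6]
force: [-2.9, -1.5, -0.7]
gripper_width: 0.2
```

```bash
python3 - <<'E'
from h import *
o=look("g"); smeas(o["scene"])
E
```

```text
t 7.55 tcp bay [-93.3 -79.8] z 38.6 F [-2.9 -1.5 -0.7]
S n 46 36 FL [ 30.5 115.3] FR [ 45.2 -94.2] lead L-R -14.7 near L [-89.2 106.9] near R [ -74.5 -102.6]
```

Request:
jog_arm:
  plan: [0,0,-0.4,0,0,0,-0.4,0,0,0,-0.4,0]

```text
time_s: 7.9
ee_pos: [567.0, -7.4, 39.0]
ee_rot: [13.4, 89.8, -170.1]
force: [-4.0, -1.2, 2.2]
gripper_width: 0.8
```

```bash
python3 - <<'E'
from h import *
o=look("h"); smeas(o["scene"])
E
```

```text
t 7.9 tcp bay [-82.8 -80.6] z 39.0 F [-4.  -1.2  2.2]
S n 23 35 FL [ 32.  120.4] FR [ 47.1 -89.1] lead L-R -15.1 near L [-87.7 111.8] near R [-72.6 -97.7]
```

View pics/scene_h.png

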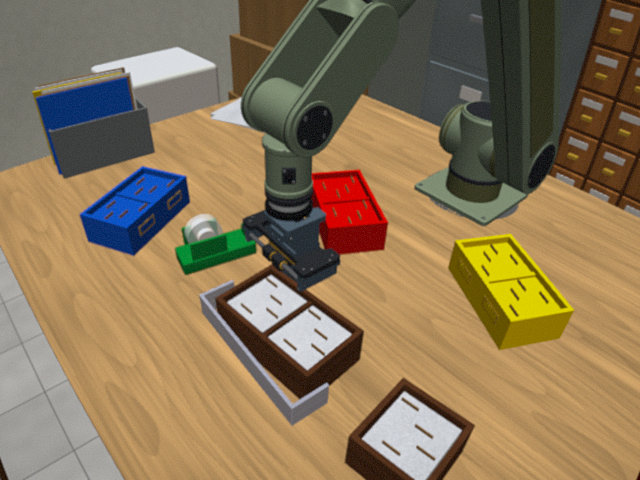

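The box is inside the stop with its right end leading: far-right top at about (217,300), far-left top at about (303,385). My picture window clipped it, so I'm measuring again with a wider one.

```bash
sed -i 's/roi=(235,215,445,420)/roi=(205,215,445,420)/; s/    m=white(im); a,b,c,d=roi/    h=cv2.cvtColor(im,cv2.COLOR_RGB2HSV); m=((h[...,2]>175)\&(h[...,1]<40)).astype(np.uint8)*255; a,b,c,d=roi/' h.py
python3 - <<'E'
from h import *
for f in ("0","_f","_g","_h"):
    im=cv2.imread(f"pics/scene{f}.png")[:,:,::-1].copy()
    print(whitequad(im)); smeas(im)
E
```

```text
(array([351.4697, 334.5875], dtype=float32), array([284.06261594, 269.93471488]), 56, 31)
S n 56 31 FL [-60.7 108.2] FR [ -63.2 -101.8] lead L-R 2.5 near L [-180.7  109.7] near R [-183.2 -100.3]
(array([297.97412, 357.4583 ], dtype=float32), array([246.52247084, 282.32702364]), 60, 43)
S n 60 43 FL [29.4 94.2] FR [   2. -114.] lead L-R 27.4 near L [-89.5 109.9] near R [-117.   -98.3]
(array([304.54984, 366.83313], dtype=float32), array([231.80909908, 297.19941666]), 59, 38)
S n 59 38 FL [ 30.2 114.4] FR [ 44.4 -95.1] lead L-R -14.2 near L [-89.5 106.3] near R [ -75.4 -103.2]
(array([291.47675, 407.5372 ], dtype=float32), array([203.72228271, 300.04308002]), 100, 10)
S n 100 10 FL [ 83.5 155.8] FR [ 82.6 -54.2] lead L-R 0.9 near L [-36.5 156.3] near R [-37.4 -53.7]
```

```bash
python3 - <<'E'
s=open('h.py').read()
s=s.replace("if st[i,4]>150:","if st[i,4]>150 and ((lab==i)&(cv2.morphologyEx((lab==i).astype(np.uint8),cv2.MORPH_OPEN,np.ones((9,9)))>0)).sum()>80:")
open('h.py','w').write(s)
E
python3 - <<'E'
from h import *
for f in ("_g","_h"):
    im=cv2.imread(f"pics/scene{f}.png")[:,:,::-1].copy()
    print(whitequad(im)); smeas(im)
E
```

```text
(array([304.54984, 366.83313], dtype=float32), array([231.80909908, 297.19941666]), 59, 38)
S n 59 38 FL [ 30.2 114.4] FR [ 44.4 -95.1] lead L-R -14.2 near L [-89.5 106.3] near R [ -75.4 -103.2]
(array([306.78494, 369.01834], dtype=float32), array([227.79440654, 302.24320369]), 65, 35)
S n 65 35 FL [ 29.4 119.7] FR [ 56.7 -88.5] lead L-R -27.3 near L [-89.6 104.1] near R [ -62.2 -104.1]
```

Request:
jog_arm:
  plan: [0,0,-0.1,0,0,0,-0.1,0]

```text
time_s: 8.17
ee_pos: [568.9, -7.5, 39.0]
ee_rot: [8.2, 89.9, -175.3]
force: [-4.7, -1.8, 2.4]
gripper_width: 0.4
```

```bash
python3 - <<'E'
from h import *
o=look("i"); smeas(o["scene"])
E
```

```text
t 8.17 tcp bay [-80.8 -80.6] z 39.0 F [-4.7 -1.8  2.4]
S n 66 34 FL [ 29.3 120.7] FR [ 59.2 -87.1] lead L-R -29.9 near L [-89.5 103.7] near R [ -59.6 -104.2]
```

Request:
jog_arm:
  plan: [0,0,4,0,0,-4.1,0,0,0,-4.1,0,0,0,-4.1,0,0,0,-4.1,0,0,0,0.05,-0.55,0,0,0.05,-0.55,0,0,0.05,-0.55,0,0,0.05,-0.55,0,0,0.05,-0.55,0,0,0.05,-0.55,0,0,0.05,-0.55,0]

```text
time_s: 9.27
ee_pos: [578.6, 151.7, 38.7]
ee_rot: [6.1, 89.9, -177.5]
force: [-2.0, 2.1, -0.3]
gripper_width: 0.2
```

```bash
python3 - <<'E'
from h import *
o=look("j"); smeas(o["scene"]); meas(o["top"])
E
```

```text
t 9.27 tcp bay [-81.1  78.9] z 38.7 F [-2.   2.1 -0.3]
S n 61 40 FL [ 54.7 109.4] FR [  59.2 -100.6] lead L-R -4.5 near L [-65.3 106.8] near R [ -60.7 -103.2]
n 80 FL [ 59.9 108.1] FR [  58.5 -101.9] lead L-R 1.4 centre [-0.8  3.5] near L [-60.1 108.8] near R [ -61.5 -101.2]
```

View pics/top_j.png

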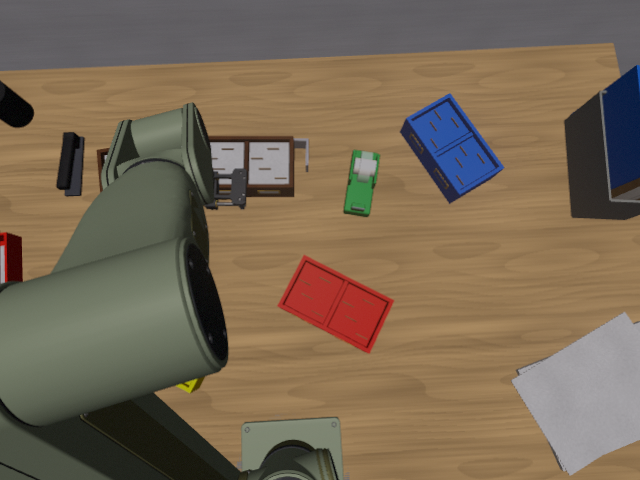

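Request:
jog_arm:
  plan: [0,0,-0.1,0,0,0,-0.1,0,0,0,-0.1,0,0,0,0,0]

```text
time_s: 9.7
ee_pos: [581.1, 152.3, 39.0]
ee_rot: [41.3, 90.0, -142.2]
force: [-3.0, -2.1, 0.7]
gripper_width: 0.7
```

```bash
python3 - <<'E'
from h import *
o=look("k"); smeas(o["scene"]); meas(o["top"])
E
```

```text
t 9.7 tcp bay [-78.6  79.7] z 39.0 F [-3.  -2.1  0.7]
S n 62 41 FL [ 57.6 108.1] FR [  58.9 -101.9] lead L-R -1.4 near L [-62.4 107.3] near R [ -61.1 -102.7]
n 80 FL [ 59.9 108.1] FR [  58.5 -101.9] lead L-R 1.4 centre [-0.8  3.5] near L [-60.1 108.8] near R [ -61.5 -101.2]
```

Request:
jog_arm:
  plan: [0,0,-0.1,0,0,0,-0.1,0,0,0,0,0]

```text
time_s: 10.05
ee_pos: [583.2, 152.9, 38.9]
ee_rot: [-37.2, 90.0, 139.2]
force: [-4.1, 1.6, 2.5]
gripper_width: 0.6
```

```bash
python3 - <<'E'
from h import *
o=look("l"); smeas(o["scene"]); meas(o["top"])
E
```

```text
t 10.05 tcp bay [-76.6  80.4] z 38.9 F [-4.1  1.6  2.5]
S n 59 42 FL [ 60.  107.3] FR [  58.7 -102.7] lead L-R 1.3 near L [-60. 108.] near R [ -61.3 -102. ]
n 80 FL [ 61.5 107. ] FR [  59.1 -103. ] lead L-R 2.5 centre [0.3 2.7] near L [-58.5 108.4] near R [ -60.9 -101.6]
```

Request:
jog_arm:
  plan: [0,0,-0.1,0,0,0,-0.05,0,0,0,0,0]

```text
time_s: 10.4
ee_pos: [583.2, 152.9, 39.0]
ee_rot: [-2.4, 89.8, 174.0]
force: [-7.8, 3.2, 5.3]
gripper_width: 0.6
```

```bash
python3 - <<'E'
from h import *
o=look("m"); smeas(o["scene"]); meas(o["top"])
v=o["scene"][200:420,180:400,::-1]; cv2.imwrite("pics/m2.png",cv2.resize(v,None,fx=2.7,fy=2.7,interpolation=cv2.INTER_CUBIC))
E
```

```text
t 10.4 tcp bay [-76.6  80.4] z 39.0 F [-7.8  3.2  5.3]
S n 59 43 FL [ 60.  106.9] FR [  58.6 -103.1] lead L-R 1.4 near L [-60.  107.6] near R [ -61.4 -102.4]
n 80 FL [ 61.1 105.9] FR [  59.2 -104.1] lead L-R 1.8 centre [0.1 1.4] near L [-58.9 106.9] near R [ -60.8 -103.1]
```

View pics/m2.png

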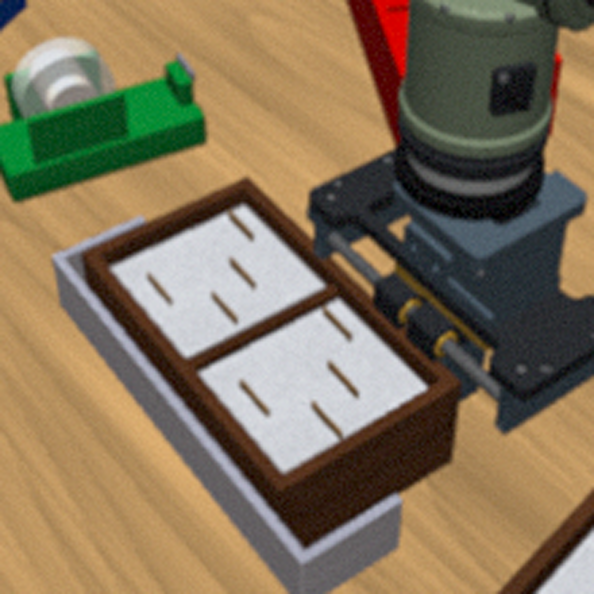

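The left end is now against the wall: the tool stopped at x = -76.6 and the force rose. I'll close the small gap on the right.

Request:
jog_arm:
  plan: [0,0,2,0,0,4,0,0,0,4,0,0,0,4,0,0,0,4,0,0,0,0,-0.6,0,0,0,-0.6,0,0,0,-0.3,0,0,0,-0.2,0,0,0,-0.1,0,0,0,0,0]

```text
time_s: 11.42
ee_pos: [572.4, -6.2, 38.6]
ee_rot: [13.9, 89.9, -169.5]
force: [-3.4, -0.9, 0.5]
gripper_width: 0.5
```

```bash
python3 - <<'E'
from h import *
o=look("n"); smeas(o["scene"])
E
```

```text
t 11.42 tcp bay [-77.4 -79. ] z 38.6 F [-3.4 -0.9  0.5]
S n 60 42 FL [ 60.  107.3] FR [  58.8 -102.7] lead L-R 1.1 near L [-60. 108.] near R [ -61.2 -102. ]
```

Request:
jog_arm:
  plan: [0,0,-0.1,0,0,0,-0.1,0,0,0,0,0]

```text
time_s: 11.77
ee_pos: [572.7, -6.3, 38.6]
ee_rot: [-7.6, 89.7, 168.9]
force: [-7.3, 2.6, 3.2]
gripper_width: 0.8
```

```bash
python3 - <<'E'
from h import *
o=look("o"); smeas(o["scene"])
E
```

```text
t 11.77 tcp bay [-77.1 -79.1] z 38.6 F [-7.3  2.6  3.2]
S n 62 41 FL [ 59.8 107.7] FR [  59.4 -102.3] lead L-R 0.4 near L [-60.2 107.9] near R [ -60.6 -102.1]
```

Request:
jog_arm:
  plan: [0,0,-0.15,0,0,0,-0.15,0,0,0,0,0]

```text
time_s: 12.12
ee_pos: [572.6, -6.3, 38.7]
ee_rot: [-3.1, 89.3, 173.4]
force: [-14.7, 1.9, 10.3]
gripper_width: 0.2
```

```bash
python3 - <<'E'
from h import *
o=look("p"); smeas(o["scene"])
E
```

```text
t 12.12 tcp bay [-77.2 -79.1] z 38.7 F [-14.7   1.9  10.3]
S n 62 42 FL [ 59.9 107.2] FR [  59.3 -102.8] lead L-R 0.6 near L [-60.1 107.5] near R [ -60.7 -102.5]
```

Request:
jog_arm:
  plan: [0,0,2.5,0,0,-4,0,0,0,-4,0,0,0,-4,0,0,0,-4,0,0,0,0,-0.6,0,0,0,-0.6,0,0,0,-0.4,0,0,0,-0.3,0,0,0,-0.2,0,0,0,-0.2,0,0,0,0,0]

```text
time_s: 13.22
ee_pos: [583.1, 151.2, 38.6]
ee_rot: [4.3, 89.6, -179.4]
force: [-7.8, 3.0, 4.1]
gripper_width: 0.6
```

```bash
python3 - <<'E'
from h import *
o=look("q"); smeas(o["scene"])
E
```

```text
t 13.22 tcp bay [-76.6  78.7] z 38.6 F [-7.8  3.   4.1]
S n 60 41 FL [ 60.1 107.6] FR [  59.2 -102.4] lead L-R 0.9 near L [-59.9 108.1] near R [ -60.8 -101.9]
```

The left end stops at the same -76.6, so both ends are seated. I'll back away, lift clear and check.

Request:
jog_arm:
  plan: [0,0,3,0,0,0,3,0,-3,0,0,0,-4,0,0,0,-4,0,0,0,0,4,2,0,0,4,2,0,0,4,2,0,0,4,2,0,0,4,2,0,0,4,1,0,0,4,0,0]

```text
time_s: 14.32
ee_pos: [403.1, -105.3, 149.0]
ee_rot: [0.2, 89.9, 176.6]
force: [0.7, -0.1, -0.4]
gripper_width: 0.1
```

Request:
jog_arm:
  plan: [0,4,0,0,0,4,0,0,0,4,0,0,0,4,0,0,0,4,0,0,0,4,0,0,0,0,0,0]

```text
time_s: 14.9
ee_pos: [391.0, -350.7, 149.3]
ee_rot: [118.2, 89.6, -65.8]
force: [1.2, 0.1, 0.8]
gripper_width: 0.7
```

```bash
python3 - <<'E'
from h import *
o=look("z"); smeas(o["scene"]); meas(o["top"])
a=cv2.resize(o["top"][110:270,80:330,::-1],None,fx=3.1,fy=3.1,interpolation=cv2.INTER_CUBIC); cv2.imwrite("pics/z2.png",a)
d=cv2.absdiff(cv2.imread("pics/scene0.png"),cv2.imread("pics/scene_z.png"))[375:,345:480]; print("small box diff",d.mean(),d.max())
E
```

```text
t 14.9 tcp bay [-236.9 -434.3] z 149.3 F [1.2 0.1 0.8]
S n 62 40 FL [ 59.7 107.2] FR [  58.5 -102.8] lead L-R 1.2 near L [-60.3 107.8] near R [ -61.5 -102.2]
n 85 FL [ 61.4 107. ] FR [  60.3 -103. ] lead L-R 1.1 centre [0.8 2.3] near L [-58.6 107.6] near R [ -59.7 -102.4]
small box diff 3.4735097001763666 33
```

View pics/z2.png

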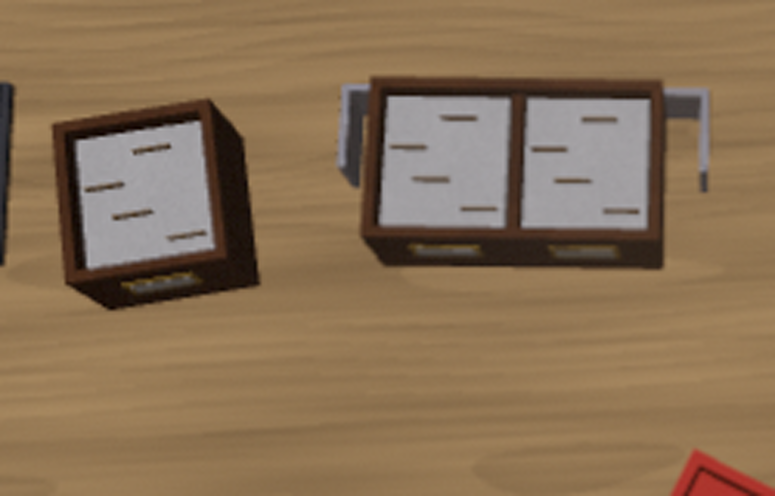

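The close-up shows the wide box seated along the back wall and the small box where it was, so I'm handing in.

```bash
python3 -c "
from workcell import env
print(env.job_done())"
```

```text
the job is handed in; nothing more can be done
None
```

The wide box is in its stop with both far corners against the back wall, and the job was handed in at about 15 s.

**Walking:** I pushed the near corners in turn with the closed fingers and never lifted the box:

| Push | Which corner led | Lead (mm) |
|---|---|---|
| 1 | left | about 29 |
| 2 | right | about 29 |
| 3 | left | about 28 |
| 4 | right | about 30 |
| 5 | left, to close | box square, left end on the wall |

After that I gave the right corner a short tap to close its last gap, then pressed the left once more to confirm it was seated.

**Last checks:**
- **Seating:** pressing at either corner, the tool stopped dead and the force rose, to about 8 N on the left and 15 N on the right. The two stops agree to about 0.5 mm.
- **Position:** after I retracted, the cameras put the box centre within about 1–2 mm of home in x and 2–3 mm off in y, well inside the cheeks.
- **Disagreement:** both cameras still read about 1 mm of left lead. That is within the measuring error of 1–2 mm, and the right corner would not move any further. The cameras differ by about 2 mm on where the far edge is, and during the closing push they differed by up to 6 mm in lead.
- **Small box:** it stands where it did at the start. Before and after pictures differ there only by what looks like image noise.
- **Arm:** the robot is clear of everything.

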